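Scrap the worn router cutters

TASK

The router cutters under red caps are worn out, those under green caps are still sharp. Take every red cap off the rack, also any that stands there empty, and put each into a compartment of its own in the plywood cap tray; push each bare worn cutter right through the sprung flap of the grey scrap box, so that it lies inside and the flap shuts behind it. Leave the sharp cutters standing in the rack with their green caps on.

Things in the scene. Friction and masses are not known exactly. Their poses are not given: they have to be found in the camera images.
- worn_1: Worn router cutter standing shank down in a rack hole; 85 mm long, 0.25 to 0.36 kg. Round steel shank 14 mm thick below a six-fluted dark head, a hexagon 28 mm across flats, 32 over corners. Origin on the axis where head meets shank; z axis along the cutter: head from 0 to +47 mm, shank to -38 mm. One pair of flats faces +-y of the body. Red cap at the start. May be absent.
- worn_2: Worn router cutter standing shank down in a rack hole; 85 mm long, 0.25 to 0.36 kg. Round steel shank 14 mm thick below a six-fluted dark head, a hexagon 28 mm across flats, 32 over corners. Origin on the axis where head meets shank; z axis along the cutter: head from 0 to +47 mm, shank to -38 mm. One pair of flats faces +-y of the body. Red cap at the start. May be absent.
- worn_3: Worn router cutter standing shank down in a rack hole; 85 mm long, 0.25 to 0.36 kg. Round steel shank 14 mm thick below a six-fluted dark head, a hexagon 28 mm across flats, 32 over corners. Origin on the axis where head meets shank; z axis along the cutter: head from 0 to +47 mm, shank to -38 mm. One pair of flats faces +-y of the body. Red cap at the start. May be absent.
- worn_4: Worn router cutter standing shank down in a rack hole; 85 mm long, 0.25 to 0.36 kg. Round steel shank 14 mm thick below a six-fluted dark head, a hexagon 28 mm across flats, 32 over corners. Origin on the axis where head meets shank; z axis along the cutter: head from 0 to +47 mm, shank to -38 mm. One pair of flats faces +-y of the body. Red cap at the start. May be absent.
- sharp_1: Sharp router cutter standing shank down in a rack hole; 85 mm long, 0.25 to 0.36 kg. Round steel shank 14 mm thick below a six-fluted dark head, a hexagon 28 mm across flats, 32 over corners. Origin on the axis where head meets shank; z axis along the cutter: head from 0 to +47 mm, shank to -38 mm. One pair of flats faces +-y of the body. Green cap.
- sharp_2: Sharp router cutter standing shank down in a rack hole; 85 mm long, 0.25 to 0.36 kg. Round steel shank 14 mm thick below a six-fluted dark head, a hexagon 28 mm across flats, 32 over corners. Origin on the axis where head meets shank; z axis along the cutter: head from 0 to +47 mm, shank to -38 mm. One pair of flats faces +-y of the body. Green cap.
- red_cap_1: Red square plastic cap, 40 x 40 mm outside, 40 mm high, walls 2.5 and top 3 mm, open below, 25 g. Origin at its middle; x, y square to its sides, z to its closed top. At the start it sits loosely on the head of worn_1, its top wall on the head's end, its lower edge 10 mm above the rack; it lifts straight off. If that cutter is absent, the cap stands empty on the rack over its hole.
- red_cap_2: Red square plastic cap, 40 x 40 mm outside, 40 mm high, walls 2.5 and top 3 mm, open below, 25 g. Origin at its middle; x, y square to its sides, z to its closed top. At the start it sits loosely on the head of worn_2, its top wall on the head's end, its lower edge 10 mm above the rack; it lifts straight off. If that cutter is absent, the cap stands empty on the rack over its hole.
- red_cap_3: Red square plastic cap, 40 x 40 mm outside, 40 mm high, walls 2.5 and top 3 mm, open below, 25 g. Origin at its middle; x, y square to its sides, z to its closed top. At the start it sits loosely on the head of worn_3, its top wall on the head's end, its lower edge 10 mm above the rack; it lifts straight off. If that cutter is absent, the cap stands empty on the rack over its hole.
- red_cap_4: Red square plastic cap, 40 x 40 mm outside, 40 mm high, walls 2.5 and top 3 mm, open below, 25 g. Origin at its middle; x, y square to its sides, z to its closed top. At the start it sits loosely on the head of worn_4, its top wall on the head's end, its lower edge 10 mm above the rack; it lifts straight off. If that cutter is absent, the cap stands empty on the rack over its hole.
- green_cap_1: Green square plastic cap, 40 x 40 mm outside, 40 mm high, walls 2.5 and top 3 mm, open below, 25 g. Origin at its middle; x, y square to its sides, z to its closed top. At the start it sits loosely on the head of sharp_1, its top wall on the head's end, its lower edge 10 mm above the rack; it lifts straight off.
- green_cap_2: Green square plastic cap, 40 x 40 mm outside, 40 mm high, walls 2.5 and top 3 mm, open below, 25 g. Origin at its middle; x, y square to its sides, z to its closed top. At the start it sits loosely on the head of sharp_2, its top wall on the head's end, its lower edge 10 mm above the rack; it lifts straight off.
- cutter_rack: Fixed beech block 165 (x) x 250 (y) x 45 mm high with six 17 mm holes, 41 mm deep, in two rows of three along y, 85 mm apart both ways. Origin under its centre, on the table. Behind it, from x = 0.62 m on and right of y = -0.04 m, stands the saw's red guard, 0.31 m high.
- cap_tray: Loose plywood tray 141 x 141 mm, 20 mm high, 0.8 kg, with four square compartments (2 x 2), 63 mm wide inside, centred 34 mm either side of the middle in x and y; floor, walls and dividers 5 mm thick. Origin under its centre; x and y along its sides.
- scrap_box: Fixed grey sheet-steel scrap box 150 (x) x 170 (y) x 190 mm high with a sight window in its front (-x). In its top a mouth of 84 (x) x 118 (y) mm, edged in yellow, closed by a sprung aluminium flap. Walls 4 mm. Origin under its centre, on the table.
- box_mouth (a point): Centre of the scrap box's mouth, at the height of its rim (190 mm above the table); axes as the box.
- flap (a joint): Angle of the flap: 0 shut (level, 4 mm below the rim), growing as it swings down into the box, to 1.5. Hinged along the mouth's +x edge (box frame), it reaches 81 mm toward -x. Its spring needs about 4.3 N at the middle to start and half more fully open; a cutter laid on its middle does not open it, and one let go early can hang by its shoulder on the flap's edge. Fingers fit in.

How it is judged:
By the outcome, as a careful person would: the job done as asked, in the order asked, and still so for the second after the job is handed in, with the robot touching nothing.
Of worn_1, worn_2, worn_3, worn_4 only 2 to 4 are there at a start; the rules pass over those that are not, and their reading is None.
At some moment in a run one of cap_tray may be knocked a few centimetres aside while the robot is not near it.
Once in a run the grip may slacken for a moment while it holds something.
It also fails if it takes over 210 s, if anything falls off the work surface, if the arm or the gripper's body presses on something with over 40 N, if the wrist force passes 120 N, or if a joint passes its speed limit or range.

ROBOT

A 6-joint arm with a two-finger parallel gripper is mounted at the origin on the work surface; the furniture and walls round the work are solid. World frame = base frame: x ahead of the robot, y to its left, z up, the work surface at z = 0. Lengths are in mm, angles in rad, forces in N, time in s.
With the tool pointing down it reaches from about 300 to 775 mm from the base axis. Payload 14.6 kg.
Tool frame: the origin (TCP) lies midway between the tips of the shut fingers; the grasp point (between the pads) lies 19 mm behind it; z points along the fingers, y is the line along which they close (so a half turn about z gives the same grasp; the last joint's range is limited). The gripper opens to 85 mm and grips with 20 to 120 N. Pads are 22 mm wide; open, the fingers measure 114 mm over their backs; the gripper's body (76 mm by 85 mm) begins 54 mm behind the grasp point. The pads swing forward as they close: fully open they stand 13 mm farther back than shut.
Start: joints at [1.11, 0.3, 1.521, -0, 1.321, -0.067], TCP at [211.032, 507.893, 231.281] pointing down, gripper open.
Joint ranges: [-3.03, 3.03], [-0.79, 2.21], [0.23, 2.52], [-1.04, 4.18], [0, 3.07], [-2.55, 2.55]. Speed limits (rad/s): [2.22, 2.22, 2.57, 3.14, 3.14, 3.14].

INTERFACE

Orientations are given as a unit quaternion [w, x, y, z].
In Python, from rig import bot, read_camera, read_state gives the robot as it stands (bot), with the cameras as plain functions and the readings as plain functions. Calls block until the motion is done:
- bot.move_to(position, orientation): joint-space move of the TCP to a pose.
- bot.servo_line(position, attitude=None, speed=150, until_force=None): straight line of the TCP; attitude=None keeps the orientation; speed is the mean speed in mm/s. With until_force (N) it stops when the force on the tool has changed by that much, and returns True; else False.
- bot.move_joints(angles): joint-space move.
- bot.move_gripper(opening, grip_force=None): finger opening in mm; grip_force is the grip in N (None keeps the last); returns when the fingers have stopped.
- bot.dwell(seconds).
- bot.ik(position, orientation): joint angles nearest the present ones, or None.
- read_state(): the state.
- read_camera(name): name is "side" or "top" or "wrist"; returns a dict with "image" (480x640x3 uint8, blue, green, red), "fovy" (degrees; the focal length in pixels is half the picture's height over the tangent of half this angle, whatever the lens; pixels are square), "cx", "cy" (the principal point, pixels), "eye" and "attitude" of the camera in the world; the wrist camera has in their place "mount" (4x4, takes a point from camera to tool coordinates, whose origin is the TCP and whose axes are the flange's). Camera axes: x right, y down, z forward; pixel columns grow to the right and rows downward; lengths in mm; the calibration is good to about 2 mm. A picture is of the moment at which its call begins: read the wrist's pose just before it. There is no depth.
A pose or a line that the arm cannot do raises bot.MotionError and nothing moves.
- bot.finish_job(): hands the job in; it is judged then, once.
The state is a dict: "clock": time; "joint_positions": joint angles; "qvel": joint speeds; "effort": joint torques, N m; "ee_pos": TCP position; "tool_rot": TCP orientation; "ft_force": force on the tool from outside, world axes, zero at the start; "moment": the same for the moment, N m; "grip_width": finger opening in mm; "grip_force": force on a finger pad.
Only numpy, scipy, OpenCV 4.12 (cv2) and the standard library are available. Lean on these libraries where they do the work, as an engineer would, in place of code of your own. Each camera call takes 0.05 s, during which the arm holds its last target. There are 200 camera calls.

## Working session

There is one attempt and no reset: what is moved stays moved. The work goes in short steps, each a Python script; the robot and the scene stay as the last script left them, time stands still between calls to the robot, and variables do not carry over. Pictures are saved under pics/ and viewed, at most 14 in all, crops included, and the job is handed in when it is done.

```bash
ls; mkdir -p pics; python3 - <<'E'
from rig import bot, read_camera, read_state
import cv2,numpy as np
s=read_state();print(s)
for n in("top","side","wrist"):
    c=read_camera(n);cv2.imwrite(f"pics/{n}0.png",c["image"]);print(n,{k:(np.round(v,3).tolist()) for k,v in c.items() if k!="image"})
E
```

```text
pics
rig.py
{'clock': 0.0, 'joint_positions': array([ 1.11042678e+00,  3.00466065e-01,  1.52160103e+00, -1.39678556e-05,
        1.32066374e+00, -6.65848225e-02]), 'qvel': array([-2.73702623e-05,  1.56526286e-05,  4.34032118e-04, -2.29681947e-04,
       -1.65974550e-04, -3.49395315e-04]), 'effort': array([-2.40445997e-04, -5.43505597e+01, -3.61788583e+01, -1.09198238e-04,
        3.93833063e-03,  1.34218362e-05]), 'ee_pos': array([210.92192803, 507.69692537, 230.71562895]), 'tool_rot': array([-1.41681307e-04,  1.95620955e-01,  9.80679417e-01, -5.51212937e-04]), 'ft_force': array([-0.24676873,  0.28373644,  0.60249768]), 'moment': array([ 0.05084977, -0.01826281, -0.00026019]), 'grip_force': 0.0, 'grip_width': 85.39914790740525}
top {'fovy': 50.676, 'cx': 322.053, 'cy': 235.725, 'eye': [368.376, -25.445, 1045.649], 'attitude': [-0.079, 0.703, -0.702, 0.082]}
side {'fovy': 44.778, 'cx': 319.888, 'cy': 245.242, 'eye': [81.414, -911.011, 558.459], 'attitude': [-0.536, 0.804, -0.221, 0.134]}
wrist {'fovy': 63.824, 'cx': 318.889, 'cy': 237.982, 'mount': [[-0.0, -0.964, -0.266, 67.122], [1.0, -0.0, 0.0, -1.706], [-0.0, -0.266, 0.964, -142.421], [0.0, 0.0, 0.0, 1.0]]}
```

View pics/top0.png

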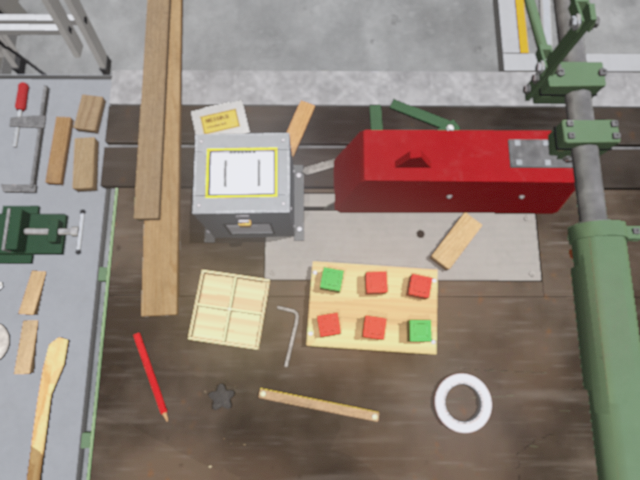

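View pics/side0.png

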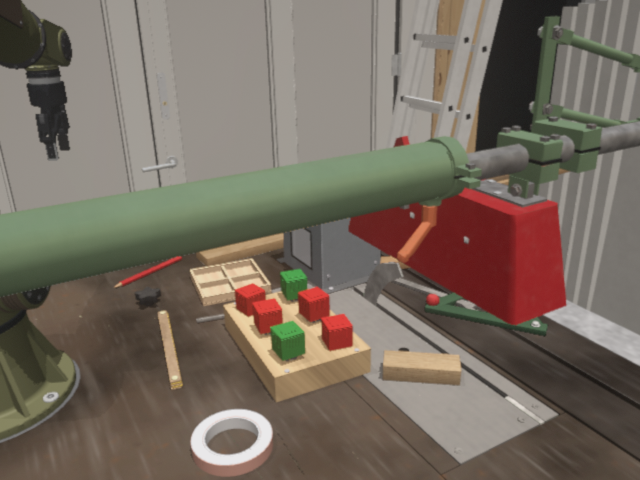

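```bash
cat > h.py <<'E'
import numpy as np, cv2
from scipy.spatial.transform import Rotation as R
from rig import bot, read_camera, read_state
def rot(q): return R.from_quat([q[1],q[2],q[3],q[0]]).as_matrix()
def cam(n):
    s=read_state(); c=read_camera(n)
    if n=="wrist":
        M=np.array(c["mount"]); Rt=rot(s["tool_rot"])
        c["R"]=Rt@M[:3,:3]; c["o"]=Rt@M[:3,3]+s["ee_pos"]
    else: c["R"]=rot(c["attitude"]); c["o"]=np.array(c["eye"])
    c["f"]=240/np.tan(np.radians(c["fovy"])/2); return c
def ray(c,uv): 
    uv=np.atleast_2d(uv).astype(float)
    return np.c_[(uv[:,0]-c["cx"])/c["f"],(uv[:,1]-c["cy"])/c["f"],np.ones(len(uv))]@c["R"].T
def onplane(c,uv,z):
    d=ray(c,uv); return (c["o"]+d*((z-c["o"][2])/d[:,2])[:,None])[:,:2]
def proj(c,P):
    q=(np.atleast_2d(P)-c["o"])@c["R"]; return np.c_[c["f"]*q[:,0]/q[:,2]+c["cx"],c["f"]*q[:,1]/q[:,2]+c["cy"]]
def hsv(c): return cv2.cvtColor(c["image"],cv2.COLOR_BGR2HSV)
def blobs(m,lo,hi):
    m=m.astype(np.uint8)*255
    cs,_=cv2.findContours(m,cv2.RETR_EXTERNAL,cv2.CHAIN_APPROX_NONE)
    return [k[:,0,:] for k in cs if lo<cv2.contourArea(k)<hi]
def rect(P):
    (x,y),(w,h),a=cv2.minAreaRect(np.float32(P)); a=(a+45)%90-45
    return np.array([x,y]),(w,h),a
def colour(H,c):
    h,s,v=H[...,0],H[...,1],H[...,2]
    if c=="red": return ((h<8)|(h>172))&(s>150)&(v>90)
    if c=="green": return (h>45)&(h<75)&(s>140)&(v>60)
    if c=="yellow": return (h>22)&(h<34)&(s>140)&(v>120)
    if c=="wood": return (h>10)&(h<30)&(s>40)&(v>150)
E
python3 - <<'E'
from h import *
c=cam("top");H=hsv(c);print(c["image"].shape)
for col,z,lo,hi in(("red",90,150,1500),("green",90,150,1500),("wood",20,2000,30000),("yellow",190,800,9000)):
    for k in blobs(colour(H,col),lo,hi):
        u=k.mean(0)
        zz=45 if col=="wood" and u[0]>290 else z
        p,wh,a=rect(onplane(c,k,zz)); print(col,u.round(),p.round(1),np.round(wh,1),round(a,1))
for P in ([300,100,45],): print(proj(c,P))
s=cam("side")["image"][255:375,200:380]; cv2.imwrite("pics/side_crop.png",cv2.resize(s,None,fx=4,fy=4,interpolation=cv2.INTER_CUBIC))
E
```

```text
(480, 640, 3)
red [150. 372.] [335.6 283.2] [152.7  13.9] 23.9
red [374. 327.] [ 416.2 -126.3] [38.1 38.4] -9.1
red [329. 324.] [421.4 -42.4] [37.4 37.1] 9.5
red [419. 286.] [ 493.4 -213.8] [39.2 40.2] -12.0
red [376. 282.] [ 500.1 -131.8] [39.3 38.2] 2.3
red [22. 96.] [884.5 589.4] [18.7 58.7] -0.3
wood [ 44. 409.] [269.7 503.6] [ 40.4 261.7] -6.5
wood [229. 309.] [456.6 155.9] [145.5 144.3] -8.1
wood [373. 308.] [ 459. -130.] [255.5 168.1] -3.7
wood [168. 164.] [805.6 316.1] [725.4  71.5] 2.9
wood [152. 109.] [907.2 345.6] [523.5  50.5] 1.4
[[252.82121363 390.60142736]]
```

View pics/side_crop.png

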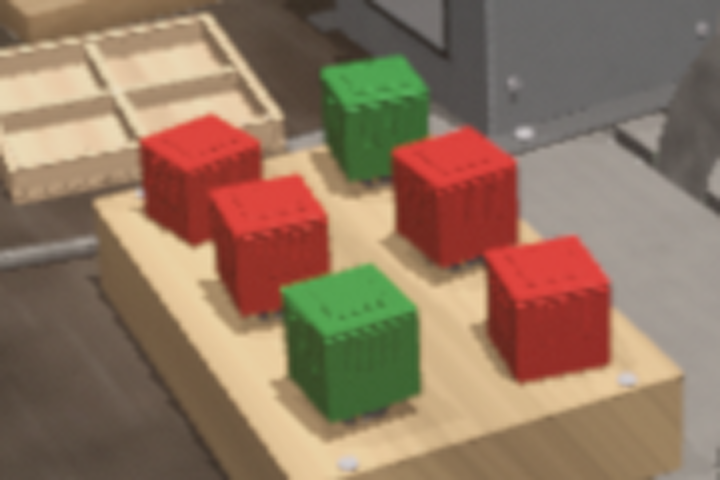

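```bash
cat >> h.py <<'E'
def q(psi):
    x=R.from_euler("z",psi,degrees=True)*R.from_euler("x",180,degrees=True); a=x.as_quat(); return [a[3],a[0],a[1],a[2]]
def goto(x,y,z,psi): bot.move_to([x,y,z],q(psi))
def line(x,y,z,sp=150,f=None): return bot.servo_line([x,y,z],None,sp,f)
E
python3 - <<'E'
from h import *
c=cam("top");H=hsv(c)
m=colour(H,"yellow");m[:135]=0;m[215:]=0;m[:,:195]=0;m[:,295:]=0
uv=np.argwhere(m)[:,::-1];print(len(uv),rect(onplane(c,uv,190)))
print(H[172,203:212].tolist())
goto(416,-126,230,176.5); s=read_state();print(s["clock"],s["ee_pos"],s["joint_positions"].round(2))
w=cam("wrist");cv2.imwrite("pics/w1.png",w["image"])
H=hsv(w)
for k in blobs(colour(H,"red"),2000,60000):
    u=k.mean(0); print(u.round(),[ (p.round(1),np.round(wh),round(a,1)) for p,wh,a in [rect(onplane(w,k,95))]])
E
```

```text
56 (array([682.96630859, 115.45469666]), (87.1764144897461, 121.49497985839844), 1.1596388816833496)
[[110, 8, 196], [30, 4, 194], [28, 46, 206], [29, 110, 222], [30, 150, 225], [30, 136, 200], [30, 34, 165], [117, 11, 204], [116, 8, 233]]
2.6667 [ 416.20165984 -125.57998262  230.03009521] [-0.38  0.04  1.83  0.    1.27 -1.89]
[314. 329.] [(array([ 501.1, -135.8]), array([44., 40.]), 1.6)]
[315. 228.] [(array([ 417.6, -130.2]), array([40., 41.]), -8.1)]
[423. 225.] [(array([420.5, -51. ]), array([41., 42.]), 9.5)]
```

View pics/w1.png

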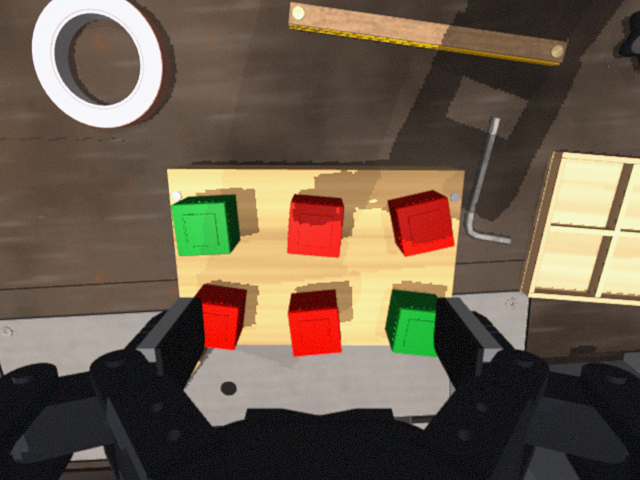

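```bash
cat >> h.py <<'E'
def tray():
    c=cam("top")
    for k in blobs(colour(hsv(c),"wood"),3000,9000):
        p,wh,a=rect(onplane(c,k,20))
        if min(wh)>135 and max(wh)<155 and p[1]>60: return p,a
def takecap(x,y,a,top):
    z=top-26
    bot.move_gripper(62)
    goto(x,y,z+70,180+a); line(x,y,z,120); bot.move_gripper(30,30)
    w=read_state()["grip_width"]; line(x,y,z+75,150)
    s=read_state(); print("cap",w,s["grip_width"],s["clock"]); return s["grip_width"]
def placecap(i):
    t=tray(); print("tray",t)
    if t is None: return False
    p,a=t; o=R.from_euler("z",a,degrees=True).apply([[34,34,0],[34,-34,0],[-34,34,0],[-34,-34,0]][i])[:2]
    x,y=p+o
    goto(x,y,110,180+a); line(x,y,45); hit=line(x,y,23,40,6)
    s=read_state();print("at",s["ee_pos"].round(1),"hit",hit,"w",s["grip_width"],s["clock"])
    bot.move_gripper(52); line(x,y,110); return True
E
python3 - <<'E'
from h import *
if 38<takecap(416.5,-127,-8.5,95)<43: print(placecap(0))
goto(430,-50,260,180)
cv2.imwrite("pics/t1.png",np.vstack([cam("top")["image"][230:380,150:470],cam("side")["image"][230:400,150:470]]))
w=cam("wrist");cv2.imwrite("pics/w2.png",w["image"]);print(read_state()["clock"])
E
```

```text
cap 39.65248778477135 39.56072209088046 5.2333
tray (array([456.71911621, 155.84164429]), -7.9982147216796875)
at [495.2 184.8  23. ] hit False w 39.513579195364365 7.7917
True
10.0583
```

View pics/w2.png

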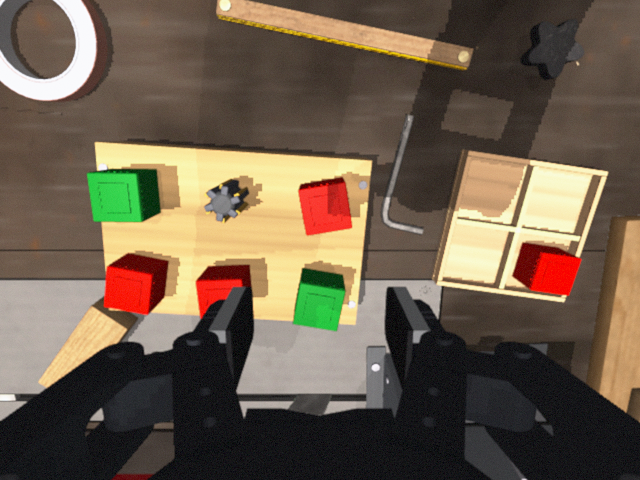

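```bash
python3 - <<'E'
from h import *
for i,(x,y,a,t) in enumerate([(500.5,-132,2,95),(421.8,-42.2,9.5,85),(493.5,-215,-12,85)]):
    if not 38<takecap(x,y,a,t)<43: break
    if not placecap(i+1): break
goto(430,-50,260,180)
w=cam("wrist");cv2.imwrite("pics/w3.png",w["image"]);print(read_state()["clock"])
E
```

```text
cap 39.05792048379935 39.50392494605858 12.7167
tray (array([456.4331665 , 155.92321777]), -8.0174560546875)
at [485.4 117.5  23. ] hit False w 39.43266701205276 15.0417
cap 39.37389950409168 39.06611173634285 18.75
tray (array([456.74124146, 155.85604858]), -8.028236389160156)
at [427.8 194.3  23. ] hit False w 39.351978042891744 21.025
cap 39.17913594778005 39.39971164648454 25.5417
tray (array([456.24987793, 155.78289795]), -8.023216247558594)
at [417.9 126.9  23. ] hit False w 39.51137464256346 28.1917
30.1833
```

View pics/w3.png

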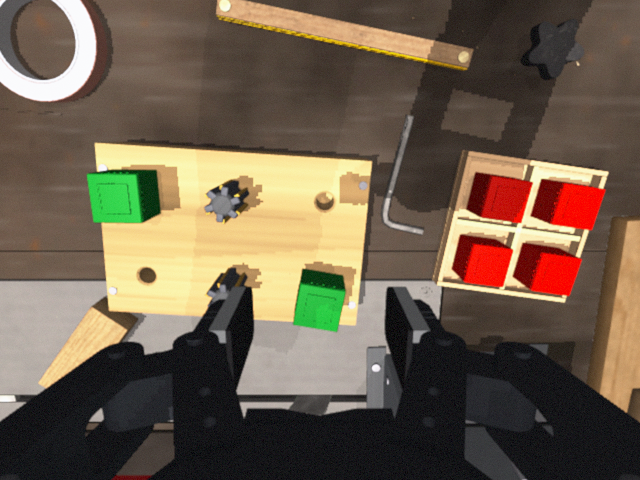

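```bash
python3 - <<'E'
from h import *
for n,(x,y) in enumerate([(416.6,-127.3),(501.4,-132.7)]):
    goto(x-20,y,195,180); w=cam("wrist"); 
    if n==0: I=w["image"]
    else: cv2.imwrite("pics/cut.png",np.hstack([I[60:460,120:520],w["image"][60:460,120:520]]))
    print(proj(w,[x,y,92]),proj(w,[x,y,45]))
goto(620,115,330,180); w=cam("wrist");m=colour(hsv(w),"yellow")
P=onplane(w,np.argwhere(m)[:,::-1],190);k=(abs(P[:,0]-683)<65)&(abs(P[:,1]-115)<85);print(k.sum(),rect(P[k]))
I=w["image"].copy();cv2.imwrite("pics/box.png",I);print(read_state()["clock"])
E
```

```text
[[320.64699956 267.17708356]] [[320.36361181 247.10740557]]
[[319.60218556 265.84017289]] [[319.50559309 245.93236572]]
2090 (array([685.93493652, 111.84088135]), (93.70286560058594, 127.56893920898438), 1.326817512512207)
32.475
```

View pics/cut.png

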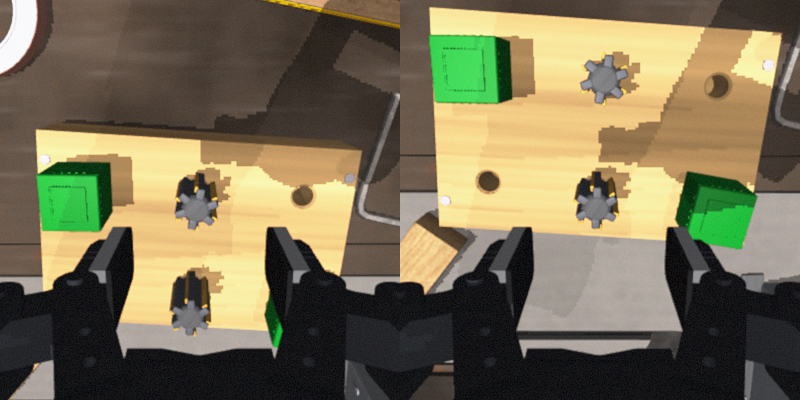

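View pics/box.png

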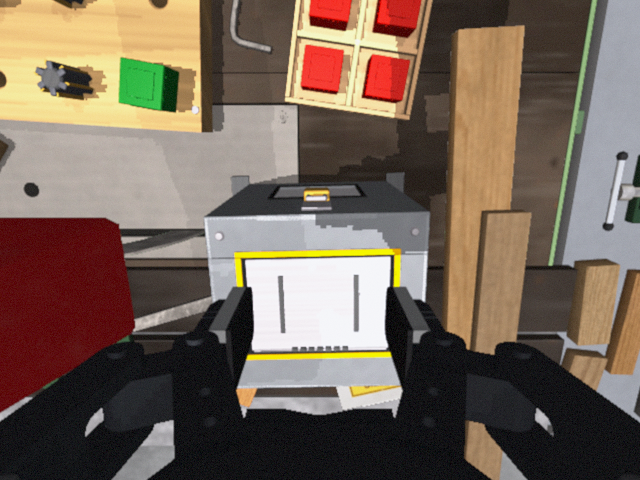

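```bash
cat >> h.py <<'E'
BX,BY,BA=664.5,113.0,181.3
def takecut(x,y):
    bot.move_gripper(50); goto(x,y,120,180); line(x,y,64,100); bot.move_gripper(15,80)
    w=read_state()["grip_width"]; line(x,y,170,100); line(x,y,270,200)
    s=read_state();print("cut",w,s["grip_width"],s["clock"])
def tobox():
    goto(480,60,275,180); goto(BX,BY,275,BA); s=read_state()
    hit=line(BX,BY,225,60,3); e=read_state();print("contact",hit,e["ee_pos"].round(1),e["grip_width"],e["clock"])
E
python3 - <<'E'
from h import *
takecut(416.6,-128.3); tobox()
cv2.imwrite("pics/b1.png",cam("wrist")["image"])
E
```

```text
cut 29.958485462033543 30.34932898281833 36.9833
contact False [664.5 113.  225.3] 30.63360770764049 39.5667
```

View pics/b1.png

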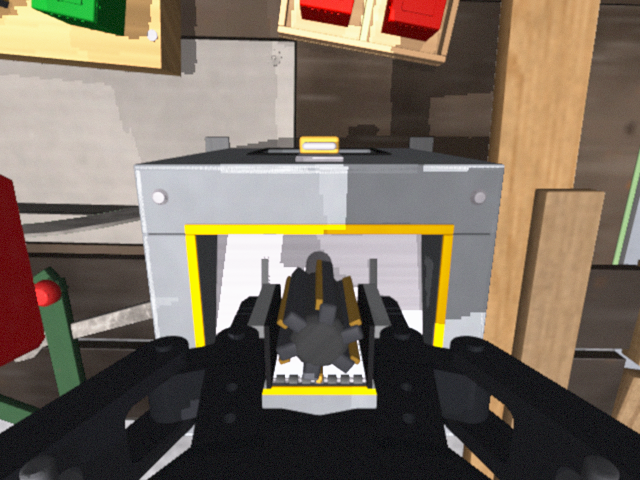

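```bash
cat >> h.py <<'E'
def push():
    hit=line(BX,BY,124,60,25); s=read_state();print("push",hit,s["ee_pos"].round(1),s["ft_force"].round(1),s["grip_width"])
    if s["ee_pos"][2]<132:
        bot.move_gripper(48); bot.dwell(.4); print(read_state()["ft_force"].round(1)); line(BX,BY,275,100); print(read_state()["clock"])
E
python3 - <<'E'
from h import *
push(); goto(620,113,330,180); cv2.imwrite("pics/b2.png",cam("wrist")["image"])
E
```

```text
push False [664.4 113.  124.1] [-3.9  0.  -4.7] 30.398097440666366
[-0.7 -0.8  5.6]
43.825
```

View pics/b2.png

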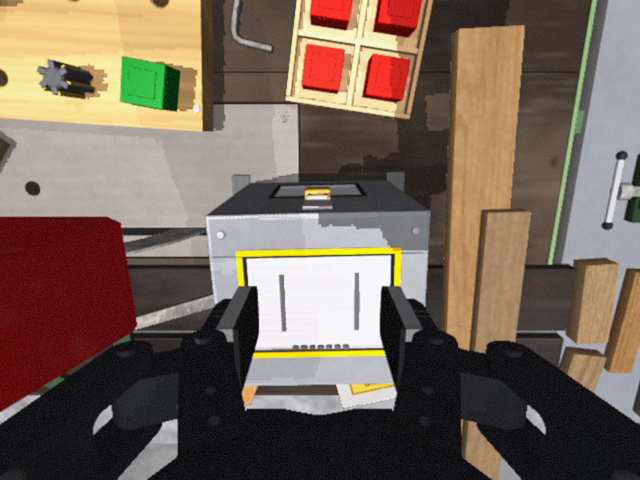

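Flap shut at (320,300), the mouth is empty and the cutter is gone. Now the second cutter.

```bash
python3 - <<'E'
from h import *
takecut(501.4,-133.3); tobox()
cv2.imwrite("pics/b3.png",cam("wrist")["image"])
E
```

```text
cut 30.272958862031903 29.94967808798296 48.65
contact False [664.5 113.  225.3] 30.032998843518495 51.225
```

View pics/b3.png

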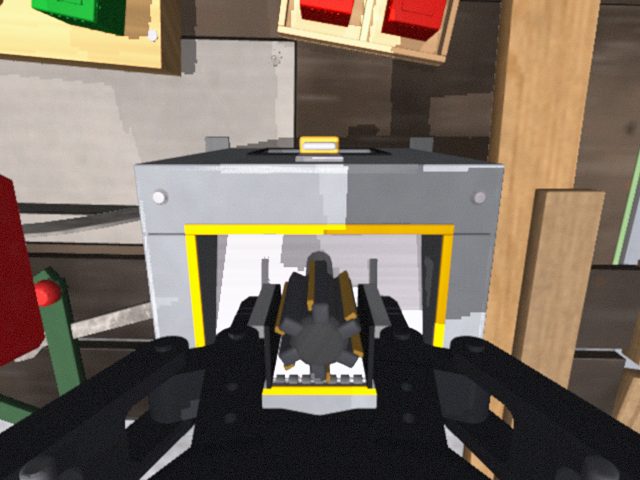

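The second cutter (320,335) is held just like the first, with the flap already giving way, so I'll push it through.

```bash
python3 - <<'E'
from h import *
push(); goto(620,113,330,180); a=cam("wrist")["image"]
goto(350,300,330,180); bot.dwell(.3); b=cam("top")["image"]; c=cam("side")["image"]
print(tray())
cv2.imwrite("pics/end.png",np.hstack([np.vstack([a[220:400,200:440],b[120:360,190:430]]),cv2.resize(c[220:400,180:420],(560,420))]))
E
```

```text
push False [664.4 113.  124.1] [-3.8 -0.1 -4.1] 30.027189785085238
[-1.1  0.1  5.6]
55.4833
(array([456.65942383, 155.8460083 ]), -8.077751159667969)
```

View pics/end.png

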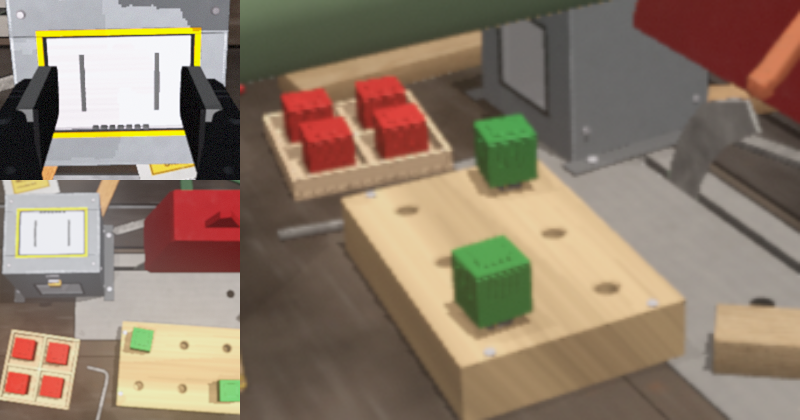

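The flap is shut, the four red caps each sit in their own compartment, and the two green-capped cutters are still standing. The other four holes are empty.

```bash
python3 -c "
from rig import bot, read_camera, read_state
print(bot.finish_job())"
```

```text
the job is handed in; nothing more can be done
None
```

The job is done and handed in at about 58 s on the robot's clock: all four red caps (two of them stood empty) are in their own tray compartments, both worn cutters went through the flap, which shut behind them, and the two sharp cutters still stand in the rack under their green caps.

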